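# Set the spacer in the tile stage and hold the sample tile flush

### The arm

A 7-joint arm with a two-finger parallel gripper is mounted at the origin on the work surface. World frame = base frame: x ahead of the robot, y to its left, z up, the work surface at z = 0. Lengths are in m, angles in rad, forces in N, time in s.
With the tool pointing down it reaches from about 0.4 to 0.875 m from the base axis. Payload 19.3 kg.
Tool frame: the origin (TCP) lies between the finger pads; the fingertips stand 19 mm ahead of it and the grasp point (between the pads) is the TCP; z points along the fingers, y is the direction in which the jaws open and shut (so a half turn about z gives the same grasp; the last joint's range is limited). The gripper opens to 85 mm and grips with 20 to 120 N. Pads are 22 mm wide; open, the fingers measure 114 mm over their backs; the gripper's body (76 mm by 85 mm) begins 54 mm behind the grasp point. The pads swing forward as they close: fully open they stand 13 mm farther back than shut.
Start: joints at [-1.4, 0.521, -0.036, 1.599, 0.021, 1.021, -0.113], TCP at [0.149, 0.607, 0.25] pointing down, gripper open.
Joint ranges: [-2.91, 2.91], [-0.3, 2.13], [-1.5, 1.42], [0.17, 2.43], [-1.26, 4.41], [0.16, 1.93], [-2.52, 2.52]. Speed limits (rad/s): [1.89, 1.89, 2.39, 2.39, 3.01, 3.01, 3.01].

### API

Orientations are given as [roll, pitch, yaw] about the fixed x, y, z axes, in that order (R = Rz(yaw) Ry(pitch) Rx(roll)).
In Python, from workcell import status, imaging, bot gives the robot as it stands.
- The arm moves only by the shell command python3 -m handwheel 'ROWS' [FORCE]. ROWS is JSON, a list of rows, each an object with "offset": the shift along the tool's x, y, z in mm, a list of three; "rot": the turn, a rotation vector about the tool's x, y, z in degrees, a list of three; "claw": the opening, from -1 (shut) to 1 (fully open). A call has 1 to 12 rows; each row shifts and turns the commanded pose from where the row before left it, along the tool's axes as they then stand; what a row does not reach is not made up. A row lasts 1/10 s, in which the tool goes at most 50 mm and 8.59 degrees, less where a joint would pass 70% of its speed; a pose out of reach is approached as far as the arm can. A call is refused whole if a number of a shift passes 50 or a number of a turn 8.59, either way. A call with a gripper value outside its range is refused whole. The fingers move at their own pace and stop on an object; FORCE is the grip in N (left out, the last holds). Time passes only in rows, so rows that do not move let the fingers close. It gives the time, the measured TCP pose, the force and the opening at its end, in the units of the state.
- status.observe(): the state, without advancing time (a new reading comes with each control period).
- imaging.grab_frame(name): name is "side" or "top"; returns a dict with "color" (400x640x3 uint8, red, green, blue), "range_z" (400x640 float32, m along the optical axis (not along the pixel's ray), 0 where there is no reading), "fx", "fy", "cx", "cy" (pixels), "camera_from_world" (4x4, takes a point from world to camera coordinates). Camera axes: x right, y down, z forward; pixel columns grow to the right and rows downward; lengths in m; the calibration is good to about 2 mm. A picture is of the moment at which its call begins.
- bot.job_done(): hands the job in, once; it reports no verdict.
Trained networks look in the newest picture that a camera, given by its name, has taken for a name from the list of things; names that differ only in an ending like _2 or _b are one class to them, and where a whole thing is asked for, a point or a joint stands for the part that bears it (a point fixed in the world has none). Each returns a list of dicts, best first, with "conf" (0 to 1); they miss things now and then, are a little off and sometimes report something else, mostly with a low value. They report only what shows in the picture. A call takes as long as a camera call. They do not tell look-alikes from the thing itself.
- imaging.regions_of(thing, camera): "region" (400x640 bool, what is visible of it) and "box" ([centre column, centre row, width, height] in pixels, round what is visible of it).
- imaging.mark_of(thing, camera): "uv" ([column, row] in pixels: a listed point, or the origin of a listed thing).
The state is a dict: "clock": time; "qpos": joint angles; "qd": joint speeds; "joint_efforts": joint torques, N m; "position": TCP position; "tool_rot": TCP orientation; "force": force on the tool from outside, world axes, zero at the start; "moment": the same for the moment, N m; "grip_width": finger opening in m.
Only numpy, scipy, OpenCV 4.12 (cv2) and the standard library are available. Lean on these libraries where they do the work, as an engineer would, in place of code of your own. Each camera call takes 0.05 s, during which the arm holds its last target.

### The job

Ready the lab's tile stage for a reading: slide its tile frame by the upright black grip fully to the end stop, then stand the loose spacer, fin up, fully down in whichever gap between frame and stops is wide enough for it, and let go; don't force it into the narrow gap. Then press the sprung white tile flush with its frame using the fingers, and finish while still holding it down, the frame still at its end stop and the other things on the bench left alone.

Things in the scene. Friction and masses are not known exactly. Their poses are not given: they have to be found in the camera images.
- stage: Fixed dark steel base plate of the tile stage, 150 mm along its x, 210 mm along its y, 10 mm thick (top 10 mm above the bench); origin at the centre of its underside. At its -y end two steel stops stand side by side along x, in the middle is the sliding tile frame, at its +y end the end-stop lug. Low guides, up to 18 mm above the bench, run along both long sides.
- frame_slide (a joint): Slide of the aluminium tile frame along the stage's y, in m: grows towards the stage's +y (away from the stops), 0.019 at its end stop; friction about 4 N, stays where left. Frame 112 mm (x) by 80 mm (y), rim 8 mm wide, rim top 38 mm above the bench. At the end stop its face towards the stops lies at stage y = -55 mm.
- slide_grip (a point): Top centre of the upright black plastic grip carried by the tile frame on its +y side: 40 mm along the stage's x, 12 mm thick along the stage's y, its top 62 mm above the bench, its foot 16 mm above the bench; 40 mm free between grip and frame. The point moves with the frame.
- tile_press (a joint): How far the tile is pressed down, in m: 0 = free, standing 5 mm proud of the frame's rim; 0.005 = flush with the rim, against a hard stop. A spring pushes it up: about 3 N to start, 9 N at flush.
- tile: The white ceramic sample tile in the frame, 93 mm (stage x) by 61 mm (stage y) by 12 mm thick; origin at the centre of its underside.
- tile_top (a point): Centre of the tile's top face: 43 mm above the bench when free, 38 mm when flush. Moves with frame and tile.
- thin_stop: The thinner steel stop, fixed: 50 mm along x, 20 mm along y, 28 mm high, standing on the base plate; origin at the middle of the lower edge of its back (-y) face; axes as the stage's. The two stops may stand either way round: at stage x = +29 or -29 mm.
- thin_stop_edge (a point): Middle of the upper edge of the thin stop's face that looks to the frame, 38 mm above the bench. With the frame at its end stop the gap here is 28 mm wide, its middle 14 mm from this point along +y; open above and at the ends, its floor the base plate, 10 mm above the bench. Before that it is too narrow.
- thick_stop_edge (a point): The same point on the thicker steel stop (50 mm along x, 28 mm along y, 28 mm high). With the frame at its end stop its gap is 20 mm wide: too narrow for the spacer.
- thick_stop: The thicker steel stop, fixed; origin and axes as for the thin stop.
- spacer: The loose white plastic spacer block, standing upright on the bench at the start, origin at the centre of its underside. Foot part 36 mm (its x) by 24 mm (its y) by 40 mm high; above it a grip fin 36 mm (x) by 14 mm (y), from 38 to 80 mm above its underside. About 0.12 kg. It goes in with its 24 mm across the gap; either way round.
- spacer_mid (a point): Centre of the spacer, half-way up: 40 mm above its underside.
- reagent_bottle: Bystander: amber bottle, 64 mm across, 150 mm high; origin at its underside. Leave alone.
- sample_jar: Bystander: glass jar with a white cap, 56 mm across, 65 mm high; origin at its underside. Leave alone.
- beaker: Bystander: glass beaker, 72 mm across, 90 mm high; origin at its underside. Leave alone.
Mind the look-alikes: they are no part of the job. Of the things shaped like the spacer, the white one is meant.

How it is judged:
On the way, in this order (a step that is already met when the one before it is completed fails the run):
1. the tile frame is slid to its end stop (within 2 mm) (value of joint frame_slide above 0.017 m), for 0.2 s.
2. the spacer stands fully down in the wide gap, let go (z of spacer_mid in the frame of thin_stop between 0.036 and 0.043 m and y of spacer_mid in the frame of thin_stop between 0.029 and 0.039 m and x of spacer_mid in the frame of thin_stop between -0.015 and 0.015 m and angle between spacer's own z axis and vertical below 0.12 rad and contact force between spacer and the fingers below 0.3 N), for 0.2 s.
At the end, for the whole second after the job is handed in: Through the last second: frame within 2 mm of its end stop; spacer upright (0.12 rad) on the base plate in the wide gap, within 15 mm of the thin stop's middle, untouched by the robot; tile held by the fingers within 1.2 mm of flush, with over 4 N (all of step 2 and value of joint frame_slide above 0.017 m and contact force between spacer and the arm below 0.3 N and value of joint tile_press above 0.0038 m and contact force between the fingers and tile above 4 N); the arm keeps its last pose, push and grip.
It fails at once if the spacer is forced against the thick stop (over 30 N) (contact force between spacer and thick_stop above 30 N).
It fails at once if a bystander is moved more than 30 mm or tipped (distance of any of reagent_bottle, sample_jar, beaker from where it was at the start of the episode above 0.03 m or angle between any of reagent_bottle, sample_jar, beaker's own z axis and vertical above 0.5 rad).
It also fails if it takes over 58 s, if anything falls off the work surface, if the arm or the gripper's body presses on something with over 40 N, if the wrist force passes 120 N, or if a joint passes its speed limit or range.

## Working session

There is one attempt and no reset: what is moved stays moved. The work goes in short steps, Python scripts to look and compute and a shell command to move; the robot and the scene stay as the last step left them, time stands still between calls to the robot, and variables do not carry over. Pictures are saved under pics/ and viewed, and the job is handed in when it is done.

```bash
mkdir -p pics; ls
cat > h.py <<'E'
import numpy as np, cv2
from workcell import status, imaging, bot
def grab(n,save=None):
    f=imaging.grab_frame(n)
    if save: cv2.imwrite('pics/'+save,f['color'][:,:,::-1])
    return f
def w(f,u,v,z=None):
    T=np.linalg.inv(f['camera_from_world'])
    r=np.array([(u-f['cx'])/f['fx'],(v-f['cy'])/f['fy'],1])
    if z is None:
        d=f['range_z'][int(round(v)),int(round(u))]
    else:
        rr=T[:3,:3]@r; d=(z-T[2,3])/rr[2]
    return T[:3,:3]@(r*d)+T[:3,3]
E
python3 - <<'E'
from h import *
np.set_printoptions(precision=4,suppress=True)
print(status.observe())
for c in ['top','side']:
    f=grab(c,c+'1.png'); print(c,np.linalg.inv(f['camera_from_world'])[:3])
    Z={'slide_grip':.062,'tile_top':.043,'thin_stop_edge':.038,'thick_stop_edge':.038,'spacer_mid':.04,'spacer':0,'stage':0,'reagent_bottle':0,'sample_jar':0,'beaker':0}
    for n,z in Z.items():
        for m in imaging.mark_of(n,c)[:3]:
            u,v=m['uv']; print(n,round(m['conf'],2),np.round(m['uv'],1),w(f,u,v,z))
E
```

```text
pics
{'clock': 0.0, 'qpos': array([-1.4002,  0.5221, -0.0363,  1.6   ,  0.0212,  1.0211, -0.1128]), 'qd': array([ 0.0013,  0.0001, -0.0024,  0.0007,  0.002 ,  0.0003, -0.0005]), 'joint_efforts': array([ -0.0043, -92.7151,   1.9783, -36.9937,   0.0178,   0.0081,
        -0.    ]), 'position': array([0.149 , 0.6067, 0.2497]), 'tool_rot': array([-3.1404,  0.0001,  2.9008]), 'force': array([-0.5033, -0.1712,  0.2291]), 'moment': array([-0.0231, -0.0604, -0.0185]), 'grip_width': 0.0857015198193042}
top [[-0.0011 -0.9959  0.0904  0.4918]
 [-1.      0.0019  0.0092  0.0102]
 [-0.0094 -0.0904 -0.9959  1.1544]]
slide_grip 0.75 [263.7 214.7] [0.5491 0.1646 0.062 ]
slide_grip 0.73 [287.1 224.1] [0.5268 0.109  0.062 ]
slide_grip 0.69 [161.3 189.1] [0.6105 0.4097 0.062 ]
tile_top 0.61 [294.5 228.8] [0.5161 0.0929 0.043 ]
thin_stop_edge 0.54 [321.2 223.3] [0.5294 0.0288 0.038 ]
thin_stop_edge 0.54 [285.9 227.9] [0.5184 0.114  0.038 ]
thick_stop_edge 0.62 [310.2 243.7] [0.4804 0.0553 0.038 ]
spacer_mid 0.78 [456.  221.1] [ 0.5341 -0.2951  0.04  ]
spacer_mid 0.62 [426.9 228.5] [ 0.5165 -0.2249  0.04 
[... 846 characters left out ...]
6 0.038 ]
thick_stop_edge 0.61 [271.  203.5] [0.4813 0.0427 0.038 ]
spacer_mid 0.87 [293.8 307.9] [ 0.5278 -0.3032  0.04  ]
spacer_mid 0.71 [287.4 280.6] [ 0.5163 -0.2258  0.04  ]
spacer_mid 0.64 [279.7 337.2] [ 0.494  -0.3743  0.04  ]
spacer 0.93 [281.5 346.1] [ 0.4955 -0.3728  0.    ]
spacer 0.8 [295.6 318.6] [ 0.5301 -0.3057  0.    ]
stage 0.94 [284. 192.] [0.5179 0.1273 0.    ]
stage 0.24 [266.2 218.8] [0.4649 0.0221 0.    ]
reagent_bottle 0.9 [369.8 205.2] [ 0.7605  0.049  -0.    ]
reagent_bottle 0.63 [269.5 205.5] [0.4747 0.0743 0.    ]
sample_jar 0.83 [308.2 130.6] [0.6102 0.4267 0.    ]
beaker 0.75 [366.5 316.4] [ 0.694  -0.3147  0.    ]
beaker 0.38 [312. 128.] [0.6242 0.4406 0.    ]
```

Run:
```python
import cv2
a=cv2.imread('pics/top1.png');b=cv2.imread('pics/side1.png')
cv2.imwrite('pics/t2.png',cv2.resize(a[170:280,230:370],(0,0),fx=5,fy=5,interpolation=2))
cv2.imwrite('pics/s2.png',cv2.resize(b[130:260,210:370],(0,0),fx=4.5,fy=4.5,interpolation=2))
cv2.imwrite('pics/sp2.png',cv2.resize(b[240:370,210:370],(0,0),fx=4.5,fy=4.5,interpolation=2))
cv2.imwrite('pics/tp2.png',cv2.resize(a[180:270,390:510],(0,0),fx=5,fy=5,interpolation=2))
```

```text
(no output)
```

View pics/top1.png

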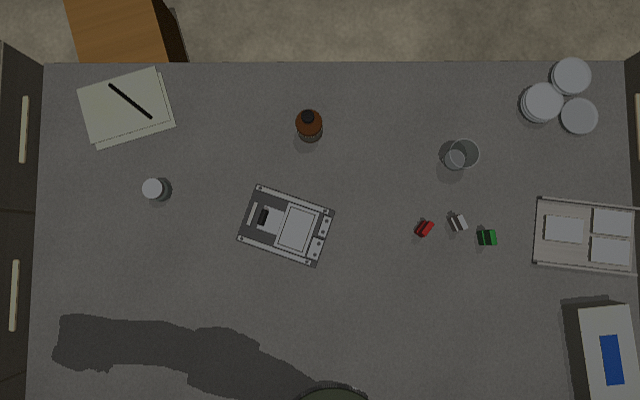

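View pics/side1.png

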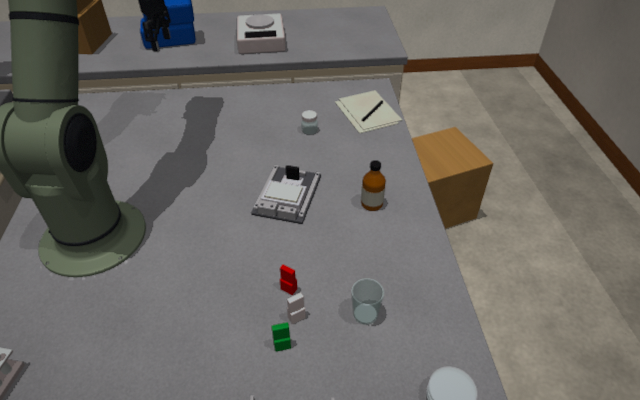

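View pics/t2.png

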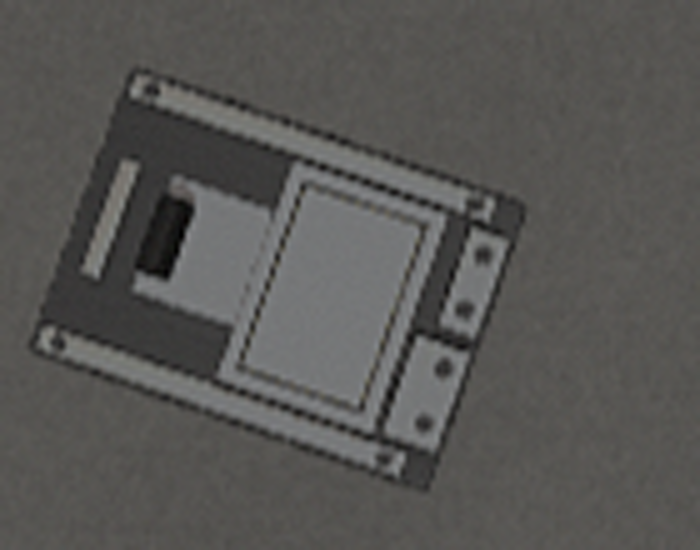

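View pics/s2.png

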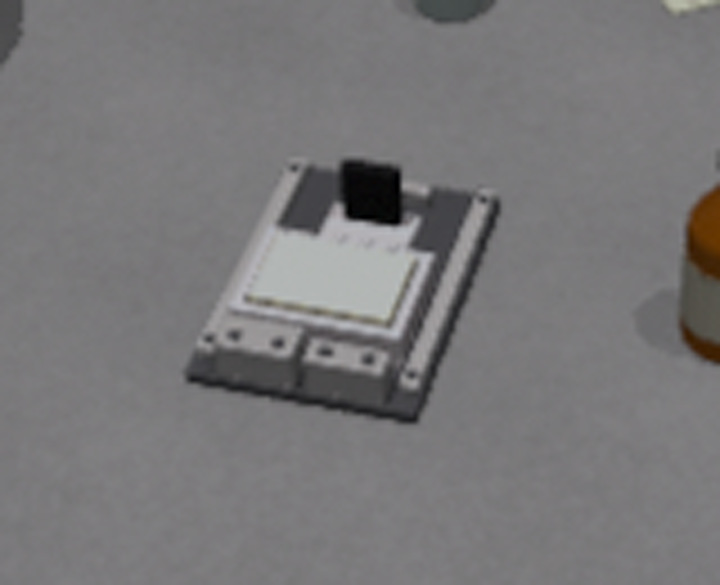

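View pics/sp2.png

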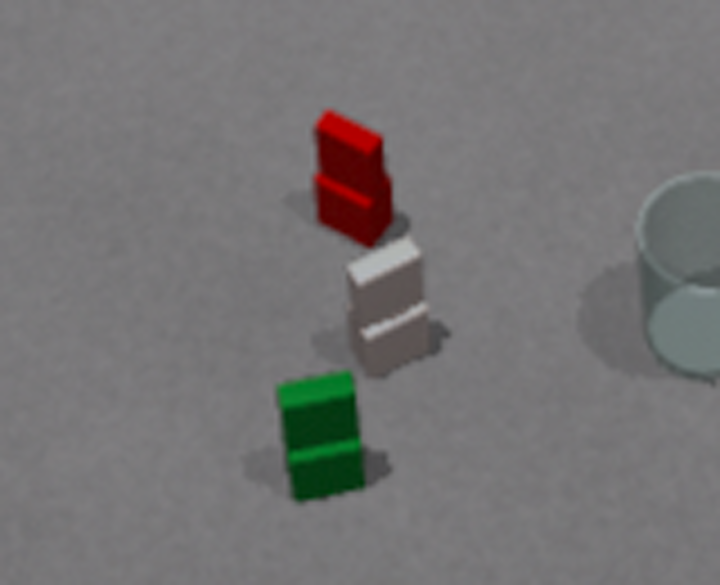

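View pics/tp2.png

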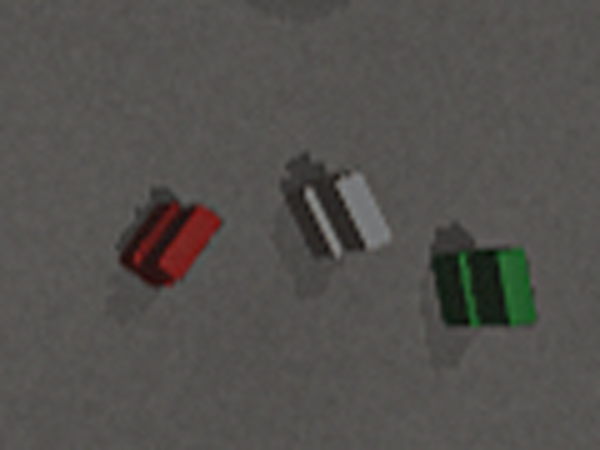

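Look-alikes in the side view are red (289,280), white (296,307) and green (282,337). White is the one meant, and the crop confirms the colour. The upper stop in the top view, near (326,227), is thinner, so the thin stop is on the world +x side. Next I'll measure the geometry.

```bash
cat >> h.py <<'E'
np.set_printoptions(precision=4,suppress=True)
def cloud(f):
    T=np.linalg.inv(f['camera_from_world']); d=f['range_z']; v,u=np.nonzero(d>0)
    z=d[v,u]; p=np.c_[(u-f['cx'])/f['fx']*z,(v-f['cy'])/f['fy']*z,z]
    return p@T[:3,:3].T+T[:3,3], f['color'][v,u].astype(int), u,v
E
python3 - <<'E'
from h import *
for c in ['top','side']:
    f=grab(c); print(c,f['fx'])
    if c=='top': cs=[(257,183.6),(335,210),(315.6,268),(237.,240)]
    else: cs=[(275.5,165.1),(320.7,173.3),(302.9,223.3),(251.8,214)]
    W=np.array([w(f,u,v,.01) for u,v in cs]); print(W, 'ctr',W.mean(0))
    for i in range(4):
        e=W[(i+1)%4]-W[i]; print(np.hypot(*e[:2]),np.degrees(np.arctan2(e[1],e[0])))
    P,C,u,v=cloud(f)
    def rect(m,n):
        q=P[m]; 
        if len(q)<5: print(n,len(q));return
        print(n,len(q),cv2.minAreaRect(q[:,:2].astype(np.float32)),q[:,2].min(),q[:,2].max(), 'med',np.median(q,0))
    reg=(P[:,0]>.4)&(P[:,0]<.66)&(P[:,1]>-.03)&(P[:,1]<.25)
    rect(reg&(P[:,2]>.005)&(P[:,2]<.07),'stage')
    rect(reg&(P[:,2]>.05)&(P[:,2]<.07),'grip')
    rect(reg&(P[:,2]>.0405)&(P[:,2]<.0475),'tile')
    r2=(P[:,0]>.45)&(P[:,0]<.6)&(P[:,1]>-.42)&(P[:,1]<-.17)
    sat=C.max(1)-C.min(1)
    rect(r2&(P[:,2]>.072)&(sat<40),'fin top')
    rect(r2&(P[:,2]>.015)&(sat<40),'spacer')
E
```

```text
top 462.3655393415258
[[ 0.6295  0.1895  0.01  ]
 [ 0.5632 -0.0049  0.01  ]
 [ 0.4208  0.0431  0.01  ]
 [ 0.4894  0.2372  0.01  ]] ctr [0.5257 0.1162 0.01  ]
0.20539949895498819 -108.83307997999393
0.15021410345604125 161.3650808156375
0.20590074893306098 70.55069585894367
0.14799875933233744 -18.821395532689394
stage 5042 ((0.5270093679428101, 0.12114983797073364), (0.22363603115081787, 0.2745518982410431), 6.622165203094482) 0.005002014922328213 0.06658313076499578 med [0.5261 0.1159 0.0174]
grip 91 ((0.5458868145942688, 0.17065125703811646), (0.012078087776899338, 0.038661375641822815), 68.09593200683594) 0.05027076772714234 0.06658313076499578 med [0.5461 0.1699 0.0603]
tile 762 ((0.5205898284912109, 0.09403745085000992), (0.1498168706893921, 0.10809303820133209), 70.24560546875) 0.04051132572164229 0.04733887007219373 med [0.5156 0.0892 0.0424]
fin top 141 ((0.5210468769073486, -0.2932497560977936), (0.17315953969955444, 0.05753127858042717), 80.13685607910156) 0.07204286959590589 0.08252686408687615 med [ 0.5282 -0.2997  0.0775]
spacer 476 ((0.5206289291381836, -0.2895390093326
[... 668 characters left out ...]
673176884651184), (0.0176705252379179, 0.04032435268163681), 74.2745590209961) 0.05003659624709966 0.06493374367997895 med [0.5443 0.1654 0.0591]
tile 508 ((0.5203953385353088, 0.0938616394996643), (0.1630079448223114, 0.10883380472660065), 72.25850677490234) 0.040535142257724366 0.04745904605721463 med [0.518  0.0855 0.0429]
fin top 123 ((0.5176494121551514, -0.3001541197299957), (0.16508330404758453, 0.05980187654495239), 82.33805084228516) 0.07235644108158445 0.08278368865984431 med [ 0.5294 -0.304   0.079 ]
spacer 435 ((0.5180460214614868, -0.3020039498806), (0.1742694228887558, 0.0654604583978653), 82.36345672607422) 0.015150013740738988 0.08278368865984431 med [ 0.5294 -0.3085  0.0534]
```

```bash
cat > fit.py <<'E'
from h import *
from scipy.optimize import differential_evolution
def proj(f,P):
    T=f['camera_from_world']; q=P@T[:3,:3].T+T[:3,3]
    return np.c_[q[:,0]/q[:,2]*f['fx']+f['cx'],q[:,1]/q[:,2]*f['fy']+f['cy']]
def rect(x0,x1,y0,y1,z,n=60):
    t=np.linspace(0,1,n)[:,None]; c=np.array([[x0,y0,z],[x1,y0,z],[x1,y1,z],[x0,y1,z]])
    return np.concatenate([c[i]*(1-t)+c[(i+1)%4]*t for i in range(4)])
def edge(f):
    g=cv2.cvtColor(f['color'],cv2.COLOR_RGB2GRAY).astype(np.float32)
    e=np.hypot(cv2.Sobel(g,cv2.CV_32F,1,0),cv2.Sobel(g,cv2.CV_32F,0,1)); e=np.minimum(e,150)
    return e
def samp(e,uv): return cv2.remap(e,uv[:,0].astype(np.float32).reshape(-1,1),uv[:,1].astype(np.float32).reshape(-1,1),cv2.INTER_LINEAR).mean()
def place(P,x,y,a):
    c,s=np.cos(a),np.sin(a); return np.c_[x+c*P[:,0]-s*P[:,1],y+s*P[:,0]+c*P[:,1],P[:,2]]
E
python3 - <<'E'
from fit import *
F={c:grab(c) for c in ['top','side']}; E={c:edge(F[c]) for c in F}
stage=rect(-.075,.075,-.105,.105,.01)
stops=np.r_[rect(.004,.054,-.103,-.083,.038),rect(-.054,-.004,-.111+.008,-.075,.038)]
def cost(p,cams):
    x,y,a,s=p; d=s-.019
    fr=np.r_[rect(-.056,.056,-.055+d,.025+d,.038),rect(-.0465,.0465,-.0455+d,.0155+d,.043)]
    return -sum(samp(E[c],proj(F[c],place(q,x,y,a))) *k for c in cams for q,k in((stage,1),(fr,1),(stops,.5)))
for cams in (['top'],['side'],['top','side']):
    r=differential_evolution(cost,[(.51,.545),(.10,.13),(-.38,-.28),(-.001,.02)],args=(cams,),seed=1,popsize=25,tol=1e-5)
    print(cams,r.x,np.degrees(r.x[2]),r.fun)
fin=rect(-.018,.018,-.007,.007,.08); foot=rect(-.018,.018,-.012,.012,.04)
def c2(p,cams): return -sum(samp(E[c],proj(F[c],place(fin,*p))) for c in cams)
for cams in (['top'],['side'],['top','side']):
    r=differential_evolution(c2,[(.505,.55),(-.32,-.28),(.2,.7)],args=(cams,),seed=1,popsize=25,tol=1e-5)
    print('spacer',cams,r.x,np.degrees(r.x[2]),r.fun)
# lug height
f=F['top']
for u,v in [(252,214),(251,217),(253,210),(263,217),(256,195)]: print(u,v,w(f,u,v))
E
```

```text
['top'] [ 0.5283  0.118  -0.346   0.0044] -19.827101141962004 -306.9187316894531
['side'] [ 0.5282  0.1147 -0.343   0.0042] -19.652640306304523 -291.1325378417969
['top', 'side'] [ 0.528   0.1172 -0.3465  0.0022] -19.855390131799638 -584.3197021484375
spacer ['top'] [ 0.5311 -0.2984  0.418 ] 23.95003097259246 -133.0299530029297
spacer ['side'] [ 0.5317 -0.3028  0.5276] 30.23082610514744 -143.50430297851562
spacer ['top', 'side'] [ 0.5313 -0.2999  0.4641] 26.59366913363382 -248.2123565673828
252 214 [0.5531 0.1996 0.0186]
251 217 [0.5456 0.2014 0.0219]
253 210 [0.563  0.1973 0.0181]
263 217 [0.5437 0.1665 0.06  ]
256 195 [0.6007 0.1913 0.0123]
```

```bash
python3 -m handwheel '[{"offset":[-15,-8,0],"rot":[0,0,5.8],"claw":0.05},{"offset":[-38,-20,0],"rot":[0,0,0],"claw":0.05},{"offset":[-38,-20,0],"rot":[0,0,0],"claw":0.05},{"offset":[-38,-20,0],"rot":[0,0,0],"claw":0.05},{"offset":[-38,-20,0],"rot":[0,0,0],"claw":0.05},{"offset":[-38,-20,0],"rot":[0,0,0],"claw":0.05},{"offset":[-38,-20,0],"rot":[0,0,0],"claw":0.05},{"offset":[-38,-20,0],"rot":[0,0,0],"claw":0.05},{"offset":[-38,-20,0],"rot":[0,0,0],"claw":0.05},{"offset":[-38,-20,0],"rot":[0,0,0],"claw":0.05},{"offset":[-38,-20,0],"rot":[0,0,0],"claw":0.05},{"offset":[-38,-20,0],"rot":[0,0,0],"claw":0.05}]' 40
cat > go.py <<'E'
import sys
from h import *
from scipy.spatial.transform import Rotation as Ro
def delta(target,yaw_deg):
    s=status.observe(); R=Ro.from_euler('xyz',s['tool_rot'])
    Rt=Ro.from_euler('xyz',[180,0,yaw_deg],degrees=True)
    d=np.array(target)-s['position']
    print('clock',s['clock'],'pos',s['position'],'rpy',np.degrees(s['tool_rot']),'F',s['force'],'gw',s['grip_width'])
    print('offset mm now axes',R.inv().apply(d)*1e3,'target axes',Rt.inv().apply(d)*1e3,'rotvec deg',np.degrees((R.inv()*Rt).as_rotvec()))
if __name__=='__main__': a=[float(x) for x in sys.argv[1:]]; delta(a[:3],a[3])
E
python3 go.py .5465 .168 .25 160.4
```

```text
clock: 2.5
position: [0.4827, 0.2467, 0.2505]
tool_rot: [3.141, 0.0, 2.8]
force: [0.1, 1.7, -0.5]
grip_width: 0.0449
clock 2.5 pos [0.4827 0.2467 0.2505] rpy [179.9794   0.0104 160.4023] F [ 0.0728  1.6505 -0.5014] gw 0.044852387812013825
offset mm now axes [-86.4708 -52.7569   0.5001] target axes [-86.4731 -52.7533   0.5035] rotvec deg [0.0206 0.0104 0.0023]
```

```bash
python3 -m handwheel '[{"offset":[-38,-23,0],"rot":[0,0,0],"claw":0.05},{"offset":[-38,-23,0],"rot":[0,0,0],"claw":0.05},{"offset":[0,0,30],"rot":[0,0,0],"claw":0.05},{"offset":[0,0,40],"rot":[0,0,0],"claw":0.05},{"offset":[0,0,30],"rot":[0,0,0],"claw":0.05},{"offset":[0,0,0],"rot":[0,0,0],"claw":0.05}]'
python3 - <<'E'
from h import *
from go import delta
delta([.5465,.168,.05],160.4)
f=grab('side','s3.png');g=grab('top','t3.png')
a=cv2.imread('pics/s3.png')[90:260,190:400];b=cv2.imread('pics/t3.png')[150:280,220:380]
cv2.imwrite('pics/c3.png',np.hstack([cv2.resize(a,(400,324)),cv2.resize(b,(400,324))]))
E
```

```text
clock: 3.1
position: [0.5361, 0.1786, 0.1472]
tool_rot: [-3.138, -0.004, 2.8]
force: [-0.6, 0.3, 0.7]
grip_width: 0.0451
clock 3.1 pos [0.5361 0.1786 0.1472] rpy [-179.7806   -0.2339  160.4016] F [-0.5588  0.2506  0.7386] gw 0.04506663847879882
offset mm now axes [-13.7385  -6.1712  97.1339] target axes [-13.3421  -6.5428  97.1649] rotvec deg [-0.2194 -0.2339  0.0021]
```

View pics/c3.png

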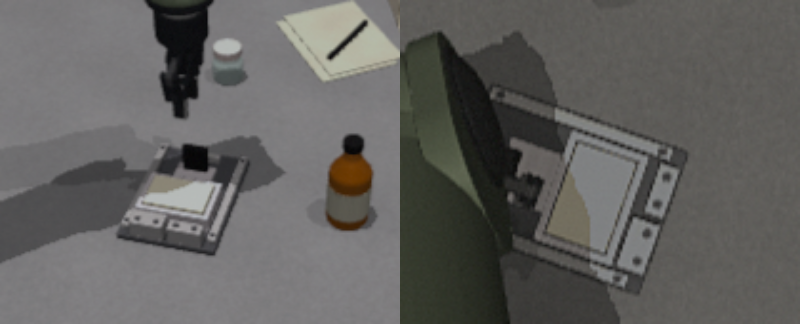

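The gripper is above the grip and slightly towards the robot, at crop (180,110) against the grip at (195,157). I'll correct that and go down.

```bash
python3 -m handwheel '[{"offset":[-13,-6.5,0],"rot":[0,0,0],"claw":0.05},{"offset":[0,0,0],"rot":[0,0,0],"claw":0.05},{"offset":[0,0,20],"rot":[0,0,0],"claw":0.05},{"offset":[0,0,20],"rot":[0,0,0],"claw":0.05},{"offset":[0,0,10],"rot":[0,0,0],"claw":0.05},{"offset":[0,0,0],"rot":[0,0,0],"claw":0.05}]'
python3 - <<'E'
from h import *
from go import delta
delta([.5465,.168,.05],160.4)
f=grab('side','s4.png');g=grab('top','t4.png')
a=cv2.imread('pics/s4.png')[110:230,220:360];b=cv2.imread('pics/t4.png')[170:270,230:350]
cv2.imwrite('pics/c4.png',np.hstack([cv2.resize(a,(400,343)),cv2.resize(b,(400,343))]))
E
```

```text
clock: 3.8
position: [0.5478, 0.1686, 0.0999]
tool_rot: [-3.141, -0.001, 2.799]
force: [0.8, -0.4, 1.7]
grip_width: 0.0449
clock 3.8 pos [0.5478 0.1686 0.0999] rpy [-179.959    -0.0409  160.3913] F [ 0.7658 -0.4466  1.7206] gw 0.044946345257385965
offset mm now axes [ 0.9323 -0.9815 49.9413] target axes [ 0.9681 -1.0171 49.9399] rotvec deg [-0.041  -0.0409 -0.0087]
```

View pics/c4.png

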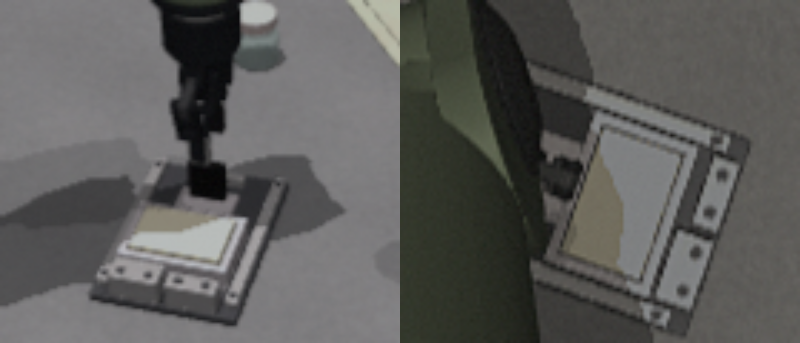

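The jaws straddle the grip, which is at crop (207,180). Now I'll go down and grip.

```bash
python3 -m handwheel '[{"offset":[1,-1,15],"rot":[0,0,0],"claw":0.05},{"offset":[0,0,20],"rot":[0,0,0],"claw":0.05},{"offset":[0,0,15],"rot":[0,0,0],"claw":0.05},{"offset":[0,0,0],"rot":[0,0,0],"claw":0.05},{"offset":[0,0,0],"rot":[0,0,0],"claw":-1},{"offset":[0,0,0],"rot":[0,0,0],"claw":-1},{"offset":[0,0,0],"rot":[0,0,0],"claw":-1},{"offset":[0,0,0],"rot":[0,0,0],"claw":-1},{"offset":[0,0,0],"rot":[0,0,0],"claw":-1}]' 40
python3 - <<'E'
from go import *
delta([.5465,.168,.05],160.4)
E
```

```text
clock: 4.8
position: [0.5472, 0.1683, 0.0513]
tool_rot: [3.141, 0.001, 2.8]
force: [-1.3, -0.1, 4.9]
grip_width: 0.0112
clock 4.8 pos [0.5472 0.1683 0.0513] rpy [179.9523   0.0606 160.4052] F [-1.3472 -0.1319  4.8872] gw 0.011150077260106434
offset mm now axes [ 0.5299 -0.5525  1.3058] target axes [ 0.5284 -0.5515  1.3068] rotvec deg [0.0477 0.0606 0.0052]
```

```bash
python3 -m handwheel '[{"offset":[0,3,0],"rot":[0,0,0],"claw":-1},{"offset":[0,4,0],"rot":[0,0,0],"claw":-1},{"offset":[0,4,0],"rot":[0,0,0],"claw":-1},{"offset":[0,2,0],"rot":[0,0,0],"claw":-1},{"offset":[0,0,0],"rot":[0,0,0],"claw":-1}]'
python3 - <<'E'
from go import *
delta([.5465,.168,.05],160.4)
E
python3 -m handwheel '[{"offset":[0,2,0],"rot":[0,0,0],"claw":-1},{"offset":[0,2,0],"rot":[0,0,0],"claw":-1},{"offset":[0,0,0],"rot":[0,0,0],"claw":-1}]'
python3 - <<'E'
from go import *
delta([.5465,.168,.05],160.4)
E
```

```text
clock: 5.3
position: [0.5515, 0.1806, 0.0513]
tool_rot: [3.141, 0.001, 2.8]
force: [-1.2, -0.8, 5.4]
grip_width: 0.0112
clock 5.3 pos [0.5515 0.1806 0.0513] rpy [179.965    0.0576 160.41  ] F [-1.2353 -0.7663  5.3889] gw 0.011192883304591908
offset mm now axes [  0.5175 -13.567    1.3197] target axes [  0.5138 -13.5663   1.3285] rotvec deg [0.035  0.0576 0.0101]
clock: 5.6
position: [0.5525, 0.1833, 0.0513]
tool_rot: [-3.141, 0.0, 2.799]
force: [-4.6, -6.7, 9.7]
grip_width: 0.0112
clock 5.6 pos [0.5525 0.1833 0.0513] rpy [-179.9449    0.0244  160.3693] F [-4.5654 -6.6552  9.6739] gw 0.01124088153303004
offset mm now axes [  0.5062 -16.3807   1.3235] target axes [  0.5144 -16.3817   1.308 ] rotvec deg [-0.0551  0.0244 -0.0307]
```

```bash
python3 -m handwheel '[{"offset":[0,2,0],"rot":[0,0,0],"claw":-1},{"offset":[0,1,0],"rot":[0,0,0],"claw":-1},{"offset":[0,0,0],"rot":[0,0,0],"claw":-1},{"offset":[0,0,0],"rot":[0,0,0],"claw":-1}]'
python3 - <<'E'
from go import *
delta([.5465,.168,.05],160.4)
f=grab('side','s5.png');g=grab('top','t5.png')
a=cv2.imread('pics/s5.png')[110:230,220:360];b=cv2.imread('pics/t5.png')[170:270,230:350]
cv2.imwrite('pics/c5.png',np.hstack([cv2.resize(a,(400,343)),cv2.resize(b,(400,343))]))
E
```

```text
clock: 6.0
position: [0.5525, 0.1834, 0.0512]
tool_rot: [-3.137, -0.001, 2.797]
force: [-11.5, -21.1, 21.7]
grip_width: 0.0114
clock 6.0 pos [0.5525 0.1834 0.0512] rpy [-179.7289   -0.054   160.2693] F [-11.531  -21.128   21.7184] gw 0.011405792962481185
offset mm now axes [  0.4868 -16.4913   1.2883] target axes [  0.5255 -16.4961   1.2098] rotvec deg [-0.271  -0.0543 -0.1306]
```

View pics/c5.png

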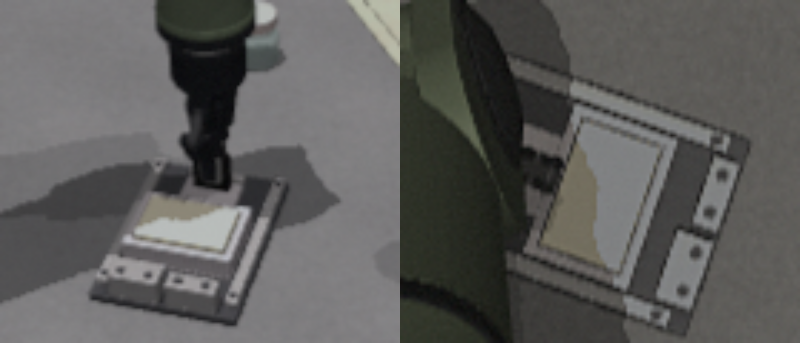

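The frame is at its stop: the TCP stalls at (0.5525, 0.1834) with force building up. That ties stage y = 71 mm to robot coordinates. I'll relax, release and lift.

```bash
python3 -m handwheel '[{"offset":[0,-3,0],"rot":[0,0,0],"claw":-1},{"offset":[0,0,0],"rot":[0,0,0],"claw":0.05},{"offset":[0,0,0],"rot":[0,0,0],"claw":0.05},{"offset":[0,0,0],"rot":[0,0,0],"claw":0.05},{"offset":[0,0,-15],"rot":[0,0,0],"claw":0.05},{"offset":[0,0,-25],"rot":[0,0,0],"claw":0.05},{"offset":[0,0,-30],"rot":[0,0,0],"claw":0.05},{"offset":[0,0,-30],"rot":[0,0,0],"claw":0.05},{"offset":[0,0,-30],"rot":[0,0,0],"claw":0.05},{"offset":[0,0,0],"rot":[0,0,0],"claw":0.05}]'; python3 go.py .5315 -.300 .2 -154
```

```text
clock: 7.1
position: [0.5541, 0.1848, 0.1851]
tool_rot: [3.137, 0.005, 2.799]
force: [-0.1, 0.3, -0.0]
grip_width: 0.0444
clock 7.1 pos [0.5541 0.1848 0.1851] rpy [179.7488   0.2635 160.3862] F [-0.1122  0.2827 -0.0083] gw 0.044383313159152636
offset mm now axes [-141.5374 -464.1982  -16.266 ] target axes [ 232.8253 -425.8501  -14.8815] rotvec deg [  0.1329   0.3494 -45.613 ]
```

```bash
python3 -m handwheel '[{"offset":[-6,-18,-8],"rot":[0,0,0],"claw":0.05},{"offset":[-12,-38,-7],"rot":[0,0,0],"claw":0.05},{"offset":[-12,-38,0],"rot":[0,0,0],"claw":0.05},{"offset":[-12,-38,0],"rot":[0,0,0],"claw":0.05},{"offset":[-12,-38,0],"rot":[0,0,0],"claw":0.05},{"offset":[-12,-38,0],"rot":[0,0,0],"claw":0.05},{"offset":[-12,-38,0],"rot":[0,0,0],"claw":0.05},{"offset":[-12,-38,0],"rot":[0,0,0],"claw":0.05},{"offset":[-12,-38,0],"rot":[0,0,0],"claw":0.05},{"offset":[-12,-38,0],"rot":[0,0,0],"claw":0.05},{"offset":[-12,-38,0],"rot":[0,0,0],"claw":0.05},{"offset":[-12,-38,0],"rot":[0,0,0],"claw":0.05}]'
python3 -m handwheel '[{"offset":[0,0,0],"rot":[0,0,-7.6],"claw":0.05},{"offset":[0,0,0],"rot":[0,0,-7.6],"claw":0.05},{"offset":[0,0,0],"rot":[0,0,-7.6],"claw":0.05},{"offset":[0,0,0],"rot":[0,0,-7.6],"claw":0.05},{"offset":[0,0,0],"rot":[0,0,-7.6],"claw":0.05},{"offset":[0,0,0],"rot":[0,0,-7.6],"claw":0.05},{"offset":[0,0,0],"rot":[0,0,0],"claw":0.05}]'
python3 go.py .5315 -.300 .12 -154
python3 - <<'E'
from fit import *
F={c:grab(c,c+'6.png') for c in ['top','side']}
a=cv2.imread('pics/side6.png')[200:370,190:400];b=cv2.imread('pics/top6.png')[160:290,220:500]
cv2.imwrite('pics/c6.png',np.hstack([cv2.resize(a,(400,324)),cv2.resize(b,(400,324))]))
f=F['side']
P,C,u,v=cloud(f); m=(P[:,0]>.5)&(P[:,0]<.565)&(P[:,1]>-.335)&(P[:,1]<-.265)&(P[:,2]>.074)&(P[:,2]<.09)&(C.min(1)>100)
print(m.sum(), cv2.minAreaRect(P[m][:,:2].astype(np.float32)))
E=edge(f)
fin=rect(-.018,.018,-.007,.007,.08)
foot=np.r_[rect(-.018,.018,-.012,-.012,.04),rect(-.018,.018,-.012,-.012,.0)]
from scipy.optimize import differential_evolution
r=differential_evolution(lambda p:-samp(E,proj(f,place(fin,*p)))-samp(E,proj(f,place(foot,*p))),[(.505,.55),(-.32,-.28),(.2,.8)],seed=1,popsize=25,tol=1e-5)
print(r.x,np.degrees(r.x[2]),r.fun)
E
```

```text
clock: 8.3
position: [0.535, -0.275, 0.1955]
tool_rot: [-3.141, -0.001, 2.799]
force: [0.9, -0.4, 0.7]
grip_width: 0.0451
clock: 9.0
position: [0.5353, -0.2735, 0.1954]
tool_rot: [3.141, -0.0, -2.686]
force: [0.0, 0.8, 0.9]
grip_width: 0.0448
clock 9.0 pos [ 0.5353 -0.2735  0.1954] rpy [ 179.9782   -0.0264 -153.902 ] F [0.0174 0.8424 0.9367] gw 0.04484293431489031
offset mm now axes [ 15.0513 -22.1752  75.3567] target axes [ 15.0482 -22.1723  75.3582] rotvec deg [ 0.0218 -0.0264  0.098 ]
100 ((0.531658411026001, -0.3021776080131531), (0.03686600178480148, 0.015696857124567032), 25.960220336914062)
[ 0.5316 -0.3031  0.3613] 20.698135227742057 -278.34039306640625
```

View pics/c6.png

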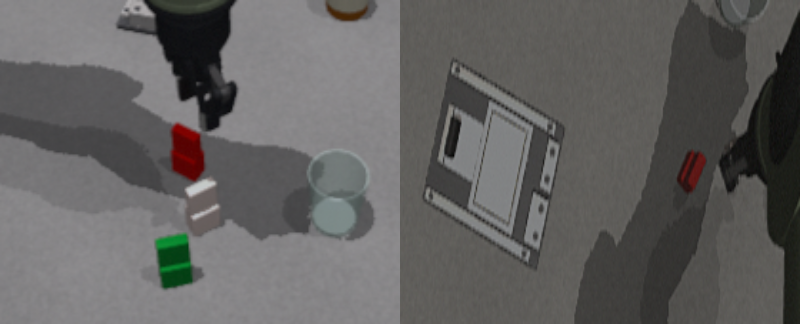

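The white spacer at side-crop (203,207) is between red (187,152) and green (174,260), and its measured yaw is 26°. Now I'll approach it.

```bash
python3 -m handwheel '[{"offset":[7,-11,0],"rot":[0,0,0],"claw":0.05},{"offset":[8,-12,0],"rot":[0,0,0],"claw":0.05},{"offset":[0,0,20],"rot":[0,0,0],"claw":0.05},{"offset":[0,0,30],"rot":[0,0,0],"claw":0.05},{"offset":[0,0,15],"rot":[0,0,0],"claw":0.05},{"offset":[0,0,0],"rot":[0,0,0],"claw":0.05}]'
python3 go.py .5315 -.301 .064 -154
python3 - <<'E'
from h import *
f=grab('side','s7.png'); a=cv2.imread('pics/s7.png')[230:350,220:360]
cv2.imwrite('pics/c7.png',cv2.resize(a,(600,514)))
E
```

```text
clock: 9.7
position: [0.5316, -0.3004, 0.1284]
tool_rot: [3.139, -0.002, -2.689]
force: [0.0, 0.1, 0.5]
grip_width: 0.0447
clock 9.7 pos [ 0.5316 -0.3004  0.1284] rpy [ 179.8584   -0.1379 -154.0683] F [0.0331 0.0973 0.47  ] gw 0.04465791852974888
offset mm now axes [ 0.1553 -0.6796 64.4057] target axes [ 0.3109 -0.5201 64.4066] rotvec deg [ 0.1417 -0.1378 -0.0685]
```

View pics/c7.png

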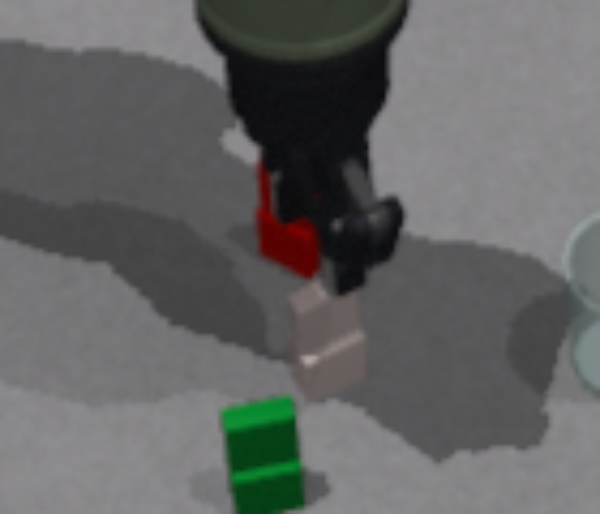

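```bash
python3 -m handwheel '[{"offset":[0,0,25],"rot":[0,0,0],"claw":0.05},{"offset":[0,0,25],"rot":[0,0,0],"claw":0.05},{"offset":[0,0,14],"rot":[0,0,0],"claw":0.05},{"offset":[0,0,0],"rot":[0,0,0],"claw":0.05},{"offset":[0,0,0],"rot":[0,0,0],"claw":-1},{"offset":[0,0,0],"rot":[0,0,0],"claw":-1},{"offset":[0,0,0],"rot":[0,0,0],"claw":-1},{"offset":[0,0,0],"rot":[0,0,0],"claw":-1},{"offset":[0,0,0],"rot":[0,0,0],"claw":-1}]' 40
python3 go.py .5315 -.301 .064 -154
python3 - <<'E'
from h import *
f=grab('side','s8.png'); a=cv2.imread('pics/s8.png')[230:350,220:360]
cv2.imwrite('pics/c8.png',cv2.resize(a,(600,514)))
E
```

```text
clock: 10.65
position: [0.5334, -0.3004, 0.0677]
tool_rot: [-3.14, 0.001, -2.688]
force: [-1.3, 0.2, 8.0]
grip_width: 0.0137
clock 10.65 pos [ 0.5334 -0.3004  0.0677] rpy [-179.9045    0.0711 -154.0073] F [-1.2856  0.2288  7.9916] gw 0.013713150603707957
offset mm now axes [1.9799 0.3533 3.7364] target axes [1.9753 0.3473 3.7394] rotvec deg [-0.0955  0.0711 -0.0073]
```

View pics/c8.png

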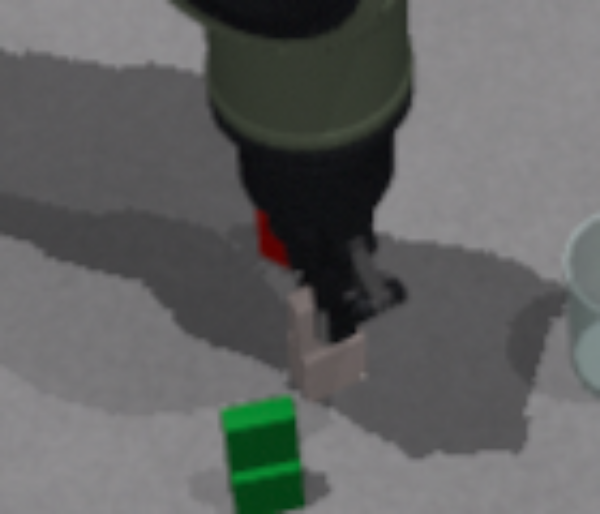

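```bash
python3 -m handwheel '[{"offset":[0,0,-10],"rot":[0,0,0],"claw":-1},{"offset":[0,0,-20],"rot":[0,0,0],"claw":-1},{"offset":[0,0,-30],"rot":[0,0,0],"claw":-1},{"offset":[0,0,-30],"rot":[0,0,0],"claw":-1},{"offset":[0,0,-20],"rot":[0,0,0],"claw":-1},{"offset":[0,0,0],"rot":[0,0,7.6],"claw":-1},{"offset":[0,0,0],"rot":[0,0,7.6],"claw":-1},{"offset":[0,0,0],"rot":[0,0,7.6],"claw":-1},{"offset":[0,0,0],"rot":[0,0,7.6],"claw":-1},{"offset":[0,0,0],"rot":[0,0,7.6],"claw":-1},{"offset":[0,0,0],"rot":[0,0,7.6],"claw":-1},{"offset":[0,0,0],"rot":[0,0,0],"claw":-1}]'
python3 - <<'E'
from fit import *
from go import delta
delta([.5323,.042,.17],160.4)
f=grab('side','s9.png'); a=cv2.imread('pics/s9.png')[200:330,220:372]
cv2.imwrite('pics/c9.png',cv2.resize(a,(600,513)))
g=grab('top'); E={'t':edge(g),'s':edge(f)}; F={'t':g,'s':f}
stage=rect(-.075,.075,-.105,.105,.01)
stops=np.r_[rect(.004,.054,-.103,-.083,.038),rect(-.054,-.004,-.103,-.075,.038)]
fr=np.r_[rect(-.056,.056,-.055,.025,.038),rect(-.0465,.0465,-.0455,.0155,.043)]
for cams in ('t','s','ts'):
    r=differential_evolution(lambda p:-sum(samp(E[c],proj(F[c],place(q,*p)))*k for c in cams for q,k in((stage,1),(fr,1),(stops,.5))),[(.51,.545),(.10,.13),(-.38,-.28)],seed=1,popsize=25,tol=1e-5)
    x,y,a=r.x; c,s=np.cos(a),np.sin(a); d=np.array([.5525-x,.1834-y])
    print(cams,r.x,np.degrees(a),r.fun,'tcp-at-stop in stage',c*d[0]+s*d[1],-s*d[0]+c*d[1])
E
```

```text
clock: 11.9
position: [0.5329, -0.2998, 0.1772]
tool_rot: [-3.142, 0.001, 2.797]
force: [0.2, -0.2, -1.3]
grip_width: 0.0132
clock 11.9 pos [ 0.5329 -0.2998  0.1772] rpy [-179.995     0.0384  160.2765] F [ 0.2432 -0.2295 -1.2796] gw 0.013210141974069821
offset mm now axes [115.9321 321.5591   7.0994] target axes [115.2341 321.8076   7.205 ] rotvec deg [-0.005   0.0384 -0.1235]
t [ 0.5284  0.1183 -0.3466] -19.86134833979777 -312.58319091796875 tcp-at-stop in stage 0.0005775826772231804 0.06943362733684616
s [ 0.528   0.1154 -0.3551] -20.34780601396852 -115.40830993652344 tcp-at-stop in stage -0.0006977820064679348 0.07225876641563912
ts [ 0.5282  0.1176 -0.3472] -19.893807274946894 -422.8330078125 tcp-at-stop in stage 0.00048477065207668327 0.07013234082219175
```

View pics/c9.png

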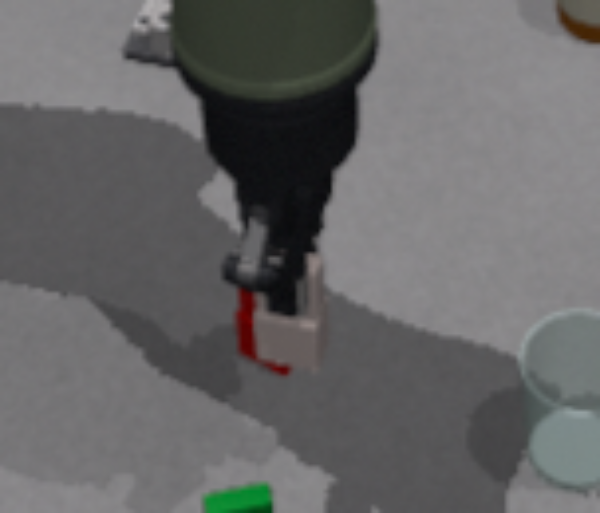

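The spacer is held upright, with its foot at crop x 258–325 and the finger at about 285. I'll carry it over to the gap.

```bash
python3 -m handwheel '[{"offset":[6,18,0],"rot":[0,0,0],"claw":-1},{"offset":[13,35,0],"rot":[0,0,0],"claw":-1},{"offset":[13,36,0],"rot":[0,0,0],"claw":-1},{"offset":[13,36,0],"rot":[0,0,0],"claw":-1},{"offset":[13,36,0],"rot":[0,0,0],"claw":-1},{"offset":[13,36,0],"rot":[0,0,0],"claw":-1},{"offset":[13,36,0],"rot":[0,0,0],"claw":-1},{"offset":[13,36,0],"rot":[0,0,0],"claw":-1},{"offset":[13,34,0],"rot":[0,0,0],"claw":-1},{"offset":[6,18,0],"rot":[0,0,0],"claw":-1},{"offset":[0,0,0],"rot":[0,0,0],"claw":-1}]'
python3 go.py .5319 .042 .12 160.2
```

```text
clock: 13.1
position: [0.5311, 0.0445, 0.1766]
tool_rot: [3.14, -0.0, 2.807]
force: [0.5, -0.6, -1.3]
grip_width: 0.0136
clock 13.1 pos [0.5311 0.0445 0.1766] rpy [179.9241  -0.0049 160.8567] F [ 0.5085 -0.6204 -1.305 ] gw 0.013633561526039431
offset mm now axes [-1.5576 -2.191  56.6164] target axes [-1.5768 -2.098  56.6194] rotvec deg [ 0.0759 -0.0053  0.6567]
```

```bash
python3 -m handwheel '[{"offset":[-1.5,-2.1,0],"rot":[0,0,0.6],"claw":-1},{"offset":[0,0,20],"rot":[0,0,0],"claw":-1},{"offset":[0,0,25],"rot":[0,0,0],"claw":-1},{"offset":[0,0,13],"rot":[0,0,0],"claw":-1},{"offset":[0,0,0],"rot":[0,0,0],"claw":-1},{"offset":[0,0,0],"rot":[0,0,0],"claw":-1}]'
python3 go.py .5319 .042 .12 160.2
python3 - <<'E'
from h import *
f=grab('side','s10.png');g=grab('top','t10.png')
a=cv2.imread('pics/s10.png')[130:250,220:360];b=cv2.imread('pics/t10.png')[170:270,240:360]
cv2.imwrite('pics/c10.png',np.hstack([cv2.resize(a,(400,343),interpolation=2),cv2.resize(b,(400,343))]))
E
```

```text
clock: 13.7
position: [0.5321, 0.0381, 0.1188]
tool_rot: [-3.141, 0.0, 2.789]
force: [0.1, -0.2, -1.6]
grip_width: 0.0135
clock 13.7 pos [0.5321 0.0381 0.1188] rpy [-179.9929    0.012   159.7703] F [ 0.1198 -0.1541 -1.643 ] gw 0.013461376009158784
offset mm now axes [ 1.535   3.5498 -1.1896] target axes [ 1.5086  3.5613 -1.1888] rotvec deg [-0.0071  0.012  -0.4297]
```

View pics/c10.png

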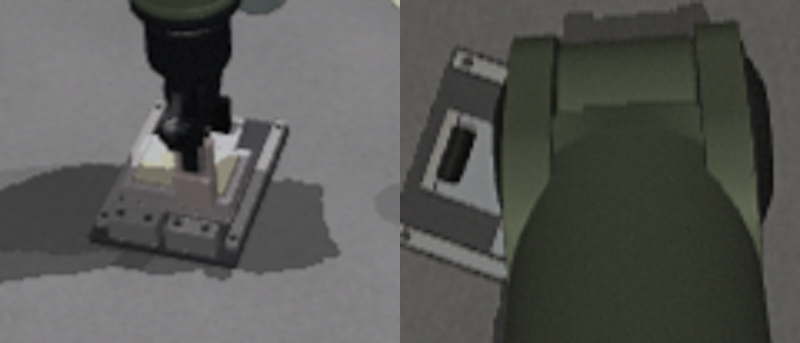

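```bash
python3 -m handwheel '[{"offset":[1.5,3.5,0],"rot":[0,0,-0.4],"claw":-1},{"offset":[0,0,0],"rot":[0,0,0],"claw":-1},{"offset":[0,0,0],"rot":[0,0,0],"claw":-1},{"offset":[0,0,0],"rot":[0,0,0],"claw":-1}]'
python3 go.py .5319 .042 .12 160.2
```

```text
clock: 14.2
position: [0.5317, 0.0426, 0.1184]
tool_rot: [3.142, 0.0, 2.796]
force: [0.0, -0.2, -1.9]
grip_width: 0.0134
clock 14.2 pos [0.5317 0.0426 0.1184] rpy [179.9976   0.0113 160.2085] F [ 0.024  -0.1752 -1.8944] gw 0.013437678060072162
offset mm now axes [-0.4072 -0.5024 -1.5537] target axes [-0.407  -0.5024 -1.5537] rotvec deg [0.0024 0.0113 0.0085]
```

```bash
python3 -m handwheel '[{"offset":[0,-0.5,0],"rot":[0,0,0],"claw":-1},{"offset":[0,0,6],"rot":[0,0,0],"claw":-1},{"offset":[0,0,6],"rot":[0,0,0],"claw":-1},{"offset":[0,0,4],"rot":[0,0,0],"claw":-1},{"offset":[0,0,0],"rot":[0,0,0],"claw":-1}]'
python3 go.py .5319 .042 .078 160.2
python3 - <<'E'
from h import *
f=grab('side','s11.png')
a=cv2.imread('pics/s11.png')[140:240,230:350]
cv2.imwrite('pics/c11.png',cv2.resize(a,(720,600),interpolation=2))
E
```

```text
clock: 14.7
position: [0.531, 0.0421, 0.1015]
tool_rot: [-3.141, -0.001, 2.796]
force: [0.2, -0.1, -0.2]
grip_width: 0.0133
clock 14.7 pos [0.531  0.0421 0.1015] rpy [-179.9612   -0.0641  160.2021] F [ 0.2404 -0.0996 -0.2023] gw 0.013281636630853823
offset mm now axes [-0.855   0.244  23.4672] target axes [-0.8287  0.2282 23.4683] rotvec deg [-0.0388 -0.0641  0.0021]
```

View pics/c11.png

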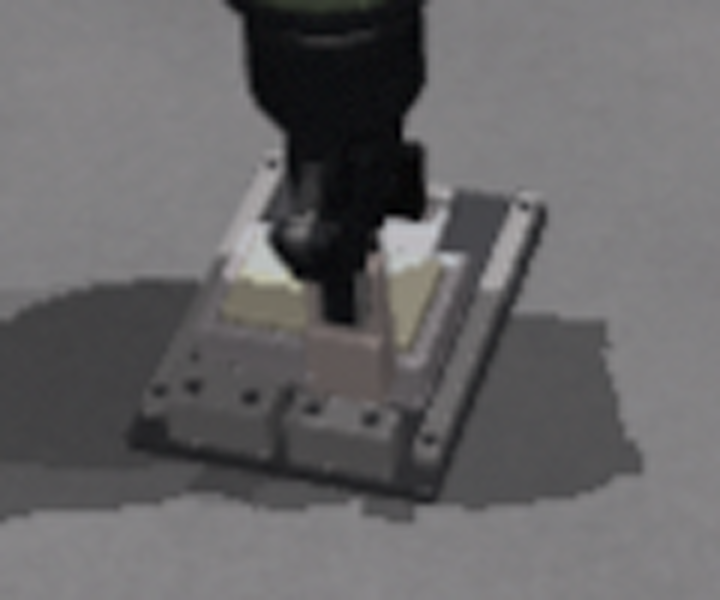

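The spacer is entering the gap behind the thin stop, foot at crop x 308–390 and stop at 288–408, with almost no force. I'll keep lowering.

```bash
python3 -m handwheel '[{"offset":[0,0.2,5],"rot":[0,0,0],"claw":-1},{"offset":[0,0,5],"rot":[0,0,0],"claw":-1},{"offset":[0,0,5],"rot":[0,0,0],"claw":-1},{"offset":[0,0,4],"rot":[0,0,0],"claw":-1},{"offset":[0,0,0],"rot":[0,0,0],"claw":-1}]'
python3 go.py .5319 .042 .078 160.2
python3 -m handwheel '[{"offset":[0,0,3],"rot":[0,0,0],"claw":-1},{"offset":[0,0,2],"rot":[0,0,0],"claw":-1},{"offset":[0,0,0],"rot":[0,0,0],"claw":-1}]'
python3 go.py .5319 .042 .078 160.2
```

```text
clock: 15.25
position: [0.5312, 0.0423, 0.0827]
tool_rot: [-3.141, -0.001, 2.796]
force: [0.1, -0.4, -1.2]
grip_width: 0.0131
clock 15.25 pos [0.5312 0.0423 0.0827] rpy [-179.9711   -0.0454  160.2033] F [ 0.0929 -0.3974 -1.1738] gw 0.01311360139747633
offset mm now axes [-0.7316 -0.0106  4.655 ] target axes [-0.7279 -0.0129  4.6556] rotvec deg [-0.0289 -0.0454  0.0033]
clock: 15.55
position: [0.5314, 0.0423, 0.0781]
tool_rot: [-3.141, -0.0, 2.796]
force: [-0.1, 0.4, -1.5]
grip_width: 0.0135
clock 15.55 pos [0.5314 0.0423 0.0781] rpy [-179.9881   -0.0168  160.2005] F [-0.1219  0.4361 -1.5361] gw 0.01346957752000909
offset mm now axes [-0.5611 -0.0819  0.0777] target axes [-0.5611 -0.0819  0.0779] rotvec deg [-0.0119 -0.0168  0.0005]
```

```bash
python3 -m handwheel '[{"offset":[0,0,1.5],"rot":[0,0,0],"claw":-1},{"offset":[0,0,1.5],"rot":[0,0,0],"claw":-1},{"offset":[0,0,0],"rot":[0,0,0],"claw":-1}]'
python3 go.py .5319 .042 .078 160.2
```

```text
clock: 15.85
position: [0.5324, 0.0422, 0.0772]
tool_rot: [3.14, 0.002, 2.796]
force: [-7.0, -1.2, 37.5]
grip_width: 0.0133
clock 15.85 pos [0.5324 0.0422 0.0772] rpy [179.9352   0.1129 160.1733] F [-6.9822 -1.1989 37.4766] gw 0.013271884347873776
offset mm now axes [ 0.4267 -0.3192 -0.8471] target axes [ 0.4285 -0.3199 -0.8459] rotvec deg [ 0.0648  0.1129 -0.0267]
```

Seated: contact at TCP z = 0.0772 m, as predicted. I'll ease the load off, release and lift.

```bash
python3 -m handwheel '[{"offset":[0,0,-2.3],"rot":[0,0,0],"claw":-1},{"offset":[0,0,0],"rot":[0,0,0],"claw":-1},{"offset":[0,0,0],"rot":[0,0,0],"claw":0},{"offset":[0,0,0],"rot":[0,0,0],"claw":0},{"offset":[0,0,0],"rot":[0,0,0],"claw":0},{"offset":[0,0,-10],"rot":[0,0,0],"claw":0},{"offset":[0,0,-20],"rot":[0,0,0],"claw":0},{"offset":[0,0,-30],"rot":[0,0,0],"claw":0},{"offset":[0,0,-30],"rot":[0,0,0],"claw":0},{"offset":[0,0,0],"rot":[0,0,0],"claw":0}]'
python3 go.py .5486 .1019 .12 160.2
python3 - <<'E'
from h import *
f=grab('side','s12.png')
a=cv2.imread('pics/s12.png')[140:240,230:350]
cv2.imwrite('pics/c12.png',cv2.resize(a,(720,600),interpolation=2))
E
```

```text
clock: 16.85
position: [0.5332, 0.0424, 0.1716]
tool_rot: [3.139, 0.005, 2.796]
force: [0.9, -1.0, 0.7]
grip_width: 0.0426
clock 16.85 pos [0.5332 0.0424 0.1716] rpy [179.8372   0.2739 160.1785] F [ 0.9374 -1.0035  0.6774] gw 0.04259953138851613
offset mm now axes [ 5.9466 61.0645 51.7123] target axes [ 5.6772 61.2133 51.5664] rotvec deg [ 0.1627  0.2739 -0.0211]
```

View pics/c12.png

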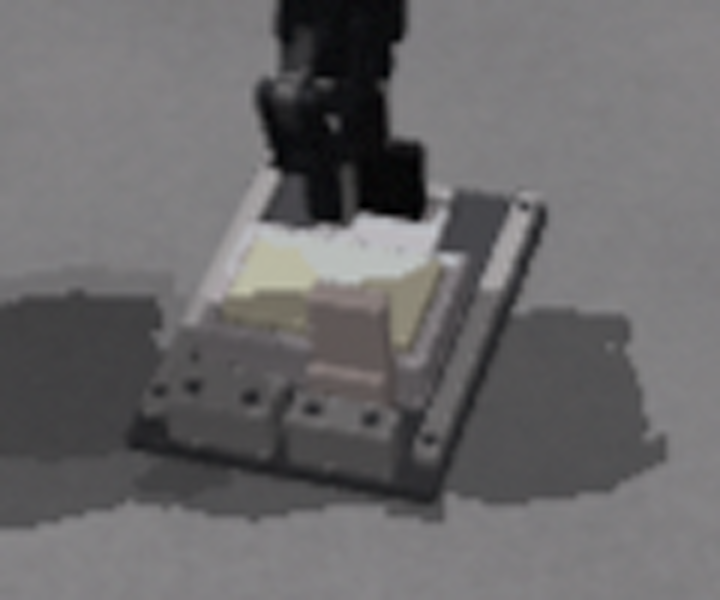

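The spacer is standing in the wide gap behind the thin stop, fin up at crop (345,340). Next I'll shut the fingers and move over the tile.

```bash
python3 -m handwheel '[{"offset":[10,18,0],"rot":[0,0,0],"claw":-1},{"offset":[10,20,0],"rot":[0,0,0],"claw":-1},{"offset":[10,20,0],"rot":[0,0,0],"claw":-1},{"offset":[0,0,0],"rot":[0,0,0],"claw":-1},{"offset":[0,0,30],"rot":[0,0,0],"claw":-1},{"offset":[0,0,30],"rot":[0,0,0],"claw":-1},{"offset":[0,0,25],"rot":[0,0,0],"claw":-1},{"offset":[0,0,0],"rot":[0,0,0],"claw":-1},{"offset":[0,0,0],"rot":[0,0,0],"claw":-1}]'
python3 go.py .5246 .1072 .062 160.2
python3 - <<'E'
from fit import *
f=grab('side','s13.png'); g=grab('top')
a=cv2.imread('pics/s13.png')[140:240,230:350]
cv2.imwrite('pics/c13.png',cv2.resize(a,(720,600),interpolation=2))
E=edge(f)
# spacer in stage-derived world frame, underside z .010
fin=rect(-.018,.018,-.007,.007,.09); foot=np.r_[rect(-.018,.018,-.012,-.012,.05)]
r=differential_evolution(lambda p:-samp(E,proj(f,place(fin,*p)))-samp(E,proj(f,place(foot,*p))),[(.515,.55),(.025,.06),(-.45,-.25)],seed=1,popsize=25)
print(r.x,r.fun)
P,C,u,v=cloud(f); m=(P[:,0]>.505)&(P[:,0]<.56)&(P[:,1]>.015)&(P[:,1]<.065)&(P[:,2]>.075)
print(m.sum(),P[m].max(0),P[m].mean(0),cv2.minAreaRect(P[m][:,:2].astype(np.float32)))
E
```

```text
clock: 17.8
position: [0.5229, 0.1065, 0.0828]
tool_rot: [-3.141, -0.001, 2.795]
force: [0.2, -0.2, 1.8]
grip_width: 0.0002
clock 17.8 pos [0.5229 0.1065 0.0828] rpy [-179.9522   -0.0397  160.1695] F [ 0.2363 -0.1593  1.8135] gw 0.00022508730831652778
offset mm now axes [-1.4062  1.2764 20.755 ] target axes [-1.3925  1.2584 20.757 ] rotvec deg [-0.0478 -0.0397 -0.0304]
[ 0.5288  0.0404 -0.3454] -288.1109313964844
1886 [0.5599 0.065  0.4991] [0.5287 0.0524 0.3665] ((0.5324749946594238, 0.047611892223358154), (0.034768521785736084, 0.05487944930791855), 89.92036437988281)
```

View pics/c13.png

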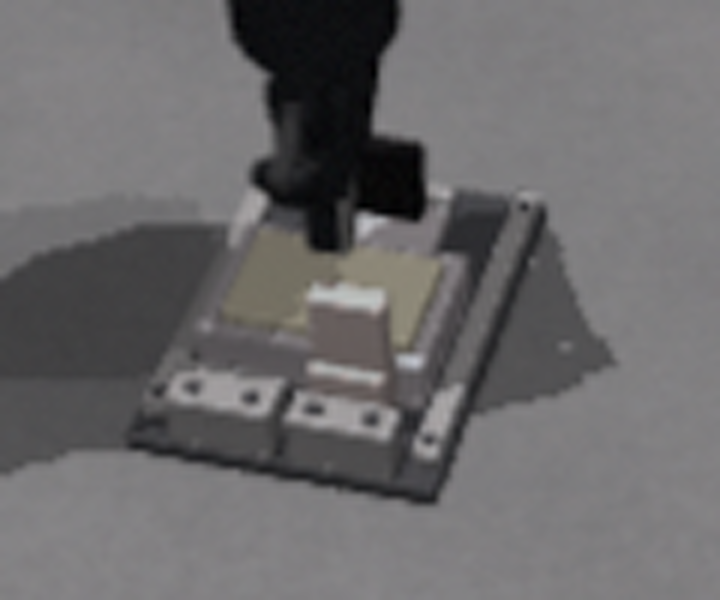

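Spacer is fully down: the fin-top fit at z = 90 mm gives (0.529, 0.040). Now I'll press the tile.

```bash
python3 -m handwheel '[{"offset":[0,1,6],"rot":[0,0,0],"claw":-1},{"offset":[0,0,6],"rot":[0,0,0],"claw":-1},{"offset":[0,0,5],"rot":[0,0,0],"claw":-1},{"offset":[0,0,0],"rot":[0,0,0],"claw":-1},{"offset":[0,0,0],"rot":[0,0,0],"claw":-1}]'
python3 go.py .5246 .1072 .057 160.2
python3 -m handwheel '[{"offset":[0,0,2],"rot":[0,0,0],"claw":-1},{"offset":[0,0,2],"rot":[0,0,0],"claw":-1},{"offset":[0,0,0],"rot":[0,0,0],"claw":-1}]'
python3 go.py .5246 .1072 .057 160.2
```

```text
clock: 18.4
position: [0.5232, 0.1079, 0.0655]
tool_rot: [-3.141, -0.0, 2.796]
force: [0.8, -0.8, 0.7]
grip_width: -0.0001
clock 18.4 pos [0.5232 0.1079 0.0655] rpy [-179.9867   -0.0138  160.1991] F [ 0.8055 -0.7541  0.7197] gw -0.00010454472788890893
offset mm now axes [-1.5485 -0.2216  8.4833] target axes [-1.5465 -0.2236  8.4836] rotvec deg [-0.0133 -0.0138 -0.0009]
clock: 18.7
position: [0.5234, 0.108, 0.0616]
tool_rot: [3.141, 0.0, 2.796]
force: [0.8, 0.4, 3.5]
grip_width: -0.0003
clock 18.7 pos [0.5234 0.108  0.0616] rpy [179.9899   0.0147 160.1952] F [0.8211 0.4007 3.5316] gw -0.00034246032354891395
offset mm now axes [-1.3565 -0.3768  4.5726] target axes [-1.3577 -0.3761  4.5723] rotvec deg [ 0.0101  0.0147 -0.0048]
```

Contact came where expected, at 3.5 N. Pressing on towards flush.

```bash
python3 -m handwheel '[{"offset":[0,0,2],"rot":[0,0,0],"claw":-1},{"offset":[0,0,2],"rot":[0,0,0],"claw":-1},{"offset":[0,0,1],"rot":[0,0,0],"claw":-1},{"offset":[0,0,0],"rot":[0,0,0],"claw":-1}]'
python3 go.py .5246 .1072 .057 160.2
python3 -m handwheel '[{"offset":[0,0,1],"rot":[0,0,0],"claw":-1},{"offset":[0,0,0],"rot":[0,0,0],"claw":-1},{"offset":[0,0,0],"rot":[0,0,0],"claw":-1}]'
python3 go.py .5246 .1072 .057 160.2
```

```text
clock: 19.1
position: [0.5234, 0.108, 0.057]
tool_rot: [3.141, 0.0, 2.796]
force: [-2.2, -0.2, 12.2]
grip_width: -0.0003
clock 19.1 pos [0.5234 0.108  0.057 ] rpy [179.9824   0.016  160.1943] F [-2.1501 -0.2305 12.2019] gw -0.0002845776670576753
offset mm now axes [-1.365  -0.3699  0.0295] target axes [-1.365  -0.37    0.0293] rotvec deg [ 0.0176  0.016  -0.0057]
clock: 19.4
position: [0.5235, 0.108, 0.0568]
tool_rot: [3.141, 0.001, 2.796]
force: [-7.6, -2.1, 32.0]
grip_width: 0.0
clock 19.4 pos [0.5235 0.108  0.0568] rpy [179.96     0.0317 160.187 ] F [-7.6157 -2.0993 31.9861] gw 4.38067277212781e-05
offset mm now axes [-1.2842 -0.4182 -0.1869] target axes [-1.284  -0.4186 -0.1873] rotvec deg [ 0.04    0.0317 -0.013 ]
```

```bash
python3 -m handwheel '[{"offset":[0,0,-0.3],"rot":[0,0,0],"claw":-1},{"offset":[0,0,0],"rot":[0,0,0],"claw":-1},{"offset":[0,0,0],"rot":[0,0,0],"claw":-1}]'
python3 go.py .5246 .1072 .057 160.2
python3 - <<'E'
from fit import *
f=grab('side','s14.png')
a=cv2.imread('pics/s14.png')[140:240,230:350]
cv2.imwrite('pics/c14.png',cv2.resize(a,(720,600),interpolation=2))
for n,z in (('spacer_mid',.05),('reagent_bottle',0),('sample_jar',0),('beaker',0)):
    for m in imaging.mark_of(n,'side')[:4]: print(n,round(m['conf'],2),w(f,*m['uv'],z))
# gap: frame face (upper edge) vs stage, slide fit on tile-frame rectangle given stage pose
E=edge(f)
def c(p):
    q=np.r_[rect(-.075,.075,-.105,.105,.01),rect(.004,.054,-.103,-.083,.038),rect(-.054,-.004,-.103,-.075,.038)]
    return -samp(E,proj(f,place(q,*p[:3])))-samp(E,proj(f,place(rect(-.056,.056,-.055+p[3],.025+p[3],.038),*p[:3])))
r=differential_evolution(c,[(.515,.54),(.105,.13),(-.38,-.32),(-.019,.003)],seed=1,popsize=25); print(r.x,r.fun)
E
```

```text
clock: 19.7
position: [0.5235, 0.108, 0.0569]
tool_rot: [3.141, 0.0, 2.796]
force: [-6.5, -1.1, 27.0]
grip_width: -0.0002
clock 19.7 pos [0.5235 0.108  0.0569] rpy [179.9666   0.0272 160.193 ] F [-6.519  -1.1102 26.9625] gw -0.00016348575810961181
offset mm now axes [-1.3257 -0.4202 -0.134 ] target axes [-1.3256 -0.4204 -0.1344] rotvec deg [ 0.0334  0.0272 -0.007 ]
spacer_mid 0.88 [ 0.4928 -0.387   0.05  ]
spacer_mid 0.7 [ 0.5157 -0.2307  0.05  ]
spacer_mid 0.55 [0.5352 0.0476 0.05  ]
reagent_bottle 0.83 [0.7608 0.056  0.    ]
sample_jar 0.82 [0.6224 0.449  0.    ]
beaker 0.73 [ 0.6972 -0.3096  0.    ]
[ 0.5278  0.1145 -0.3488 -0.0024] -222.83267211914062
```

View pics/c14.png

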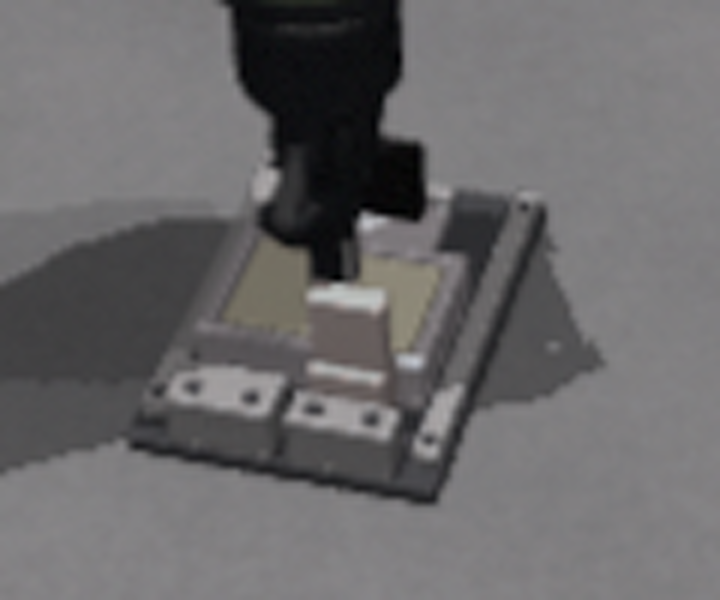

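Run:
```python
import cv2,numpy as np
im={n:cv2.imread('pics/%s.png'%n)[130:240,230:350] for n in('side1','s5','side6','s9','s14')}
cv2.imwrite('pics/cmp.png',np.hstack([cv2.resize(im[n][40:90,10:100],(0,0),fx=4,fy=6,interpolation=2) for n in('s5','s14')]))
# 1D profile through frame/thick-stop gap, columns 265..280
for n in im:
    g=cv2.cvtColor(cv2.imread('pics/%s.png'%n),cv2.COLOR_BGR2GRAY)
    for u in (265,270,275): print(n,u,g[188:210,u])
```

```text
side1 265 [164 171 175 177 177 162 170 154 112 145 175 127 120 146 151 151 152 152
 151 136  99  74]
side1 270 [180 182 181 181 181 181 181 182 151 110 155 179 128 128 150 151 150 124
 103 135 133  94]
side1 275 [180 181 180 181 181 181 181 181 181 149 115 157 179 126 125 147 151 155
 128 105  86  66]
s5 265 [110 115 118 119 165 183 186 132  88  88  91  91 127 153 156 157 158 158
 156 142 101  77]
s5 270 [160 182 187 187 155 113 161 185 131  85  88  90  92 134 154 156 155 128
 108 141 138  98]
s5 275 [188 188 188 187 187 144 102 162 180 129  89  87  90  92 132 153 156 159
 133 108  89  69]
side6 265 [ 47  47  48  49  53  56  55  47  40  35  36  36  78 114 155 168 169 169
 167 152 110  84]
side6 270 [ 52  50  49  51  51  51  49  52  52  56  62  59  53  46  33  22  18  17
  66 125 123  93]
side6 275 [53 55 53 54 53 54 53 54 53 52 54 53 60 65 58 54 45 28 19 17 17 16]
s9 265 [15 37 50 55 50 48 49 47 48 49 48 47 47 47 47 46 46 47 46 45 48 48]
s9 270 [11 15 15 28 47 54 54 52 53 52 52 51 52 51 52 51 52 50 51 51 51 51]
s9 275 [17 14 13 13 21 47 55 55 51 52 54 54 54 53 55 53 54 55 53 55 55 53]
s14 265 [ 91  94  97  99 102  97 115 100  84  83  85  86  94 142 157 158 158 158
 157 142 102  77]
s14 270 [111 112 111 112 112 109 102 106  92  82  84  86  87 134 155 157 156 129
 108 142 139  98]
s14 275 [111 111 112 111 111 111  99  98 103  93  85  84  87  86 130 155 156 160
 134 110  90  70]
```

View pics/cmp.png

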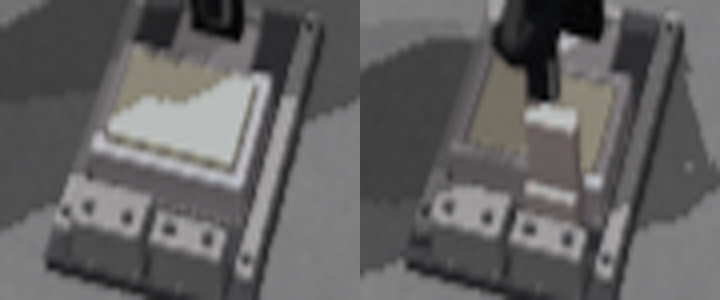

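The rim edge is in the same pixel rows as when the frame was gripped at its stop (side image, columns 265–275). The frame hasn't moved, so I'm handing in.

```bash
python3 -c "
from workcell import bot,status
print(bot.job_done()); print(status.observe()['force'],status.observe()['clock'])"
```

```text
the job is handed in; nothing more can be done
None
the job is handed in; nothing more can be done
```

The job is handed in at about 20 s of the allowed 58 s, with the fingers still holding the tile down; it reports no verdict.

- **Frame:** I gripped the black grip and slid the frame about 16 mm, until it stalled with force building up. At the end, the rim edge was in the same image rows as at the stall.
- **Spacer:** I picked the white spacer (not the red or green one) and lowered it freely into the wide gap at the thin stop. It seated at the predicted height. After release the pictures show it upright, fin top at about 90 mm, roughly 3 mm off the stop's middle.
- **Tile:** I pressed it with the shut fingers to the hard stop. TCP z was 56.9 mm, about flush, with about 27 N at the wrist. That force also pushed slightly towards the end stop.

Two of the last checks were less clean:
- **Frame fit:** a rough fit of the side picture put the frame 2.4 mm short of its stop. That disagrees with the stall and the unmoved rim edge; I trusted those two over the fit.
- **Bystanders:** the bottle and beaker read within about 10 mm of their starting places. The jar read about 25 mm off in the side view. I put that down to detection noise, since nothing went near it, but I didn't check it separately.

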